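# Fit a coupling flange over its hub studs and knock the lock pin home

### The arm

A 6-joint arm with a two-finger parallel gripper is mounted at the origin on the work surface. World frame = base frame: x ahead of the robot, y to its left, z up, the work surface at z = 0. Lengths are in m, angles in rad, forces in N, time in s.
With the tool pointing down it reaches from about 0.35 to 0.85 m from the base axis. Payload 8.1 kg.
Tool frame: the origin (TCP) lies midway between the tips of the shut fingers; the grasp point (between the pads) lies 19 mm behind it; z points along the fingers, y is the line along which they close (so a half turn about z gives the same grasp; the last joint's range is limited). The gripper opens to 93 mm and grips with 3 to 60 N. Pads are 15 mm wide; open, the fingers measure 128 mm over their backs; the gripper's body (75 mm by 188 mm) begins 65 mm behind the grasp point.
Start: joints at [-1.31, 0.13, 1.488, -0, 1.523, -0.085], TCP at [0.203, -0.564, 0.219] pointing down, gripper open.
Joint ranges: [-2.96, 2.96], [-0.89, 2.26], [0.02, 2.5], [-1.34, 4.48], [0, 2.73], [-2.66, 2.66]. Speed limits (rad/s): [2.39, 2.39, 2.79, 3.14, 3.14, 3.14].

### API

Orientations are given as a unit quaternion [x, y, z, w].
In Python, from plant import manip gives the robot as it stands.
- The arm moves only by the tool move_arm, never from a script. Its argument "targets" is a list of rows, each a list of 5 numbers: the opening, from 0 (shut) to 1 (fully open), then the shift along the tool's x, y, z in m, then the turn about the tool's z in rad. A call has 1 to 8 rows; each row is the pose to reach, as a shift and turn from the pose commanded when the call began, along the tool's axes at that moment; what a row does not reach only later rows make up. A row lasts 1/10 s, in which the tool goes at most 50 mm and 8.59 degrees, less where a joint would pass 70% of its speed; a pose out of reach is approached as far as the arm can. A call with a gripper value outside its range is refused whole. The fingers move at their own pace and stop on an object; "grip_force" is the grip in N (left out, the last holds). Time passes only in rows, so rows that repeat a pose let the fingers close. It gives the time, the measured TCP pose, the force, the opening and the grip force at its end, in the units of the state.
- manip.observe(): the state, without advancing time (a new reading comes with each control period).
- manip.camera(name): name is "scene" or "top"; returns a dict with "image" (420x560x3 uint8, red, green, blue), "camera_matrix" (3x3 intrinsics, pixels), "eye" and "orientation" of the camera in the world. Camera axes: x right, y down, z forward; pixel columns grow to the right and rows downward; lengths in m; the calibration is good to about 2 mm. A picture is of the moment at which its call begins. There is no depth.
- manip.hand_in(): hands the job in; it is judged then, once.
The state is a dict: "time_s": time; "qpos": joint angles; "qvel": joint speeds; "joint_efforts": joint torques, N m; "eef_pos": TCP position; "tcp_rot": TCP orientation; "ft_force": force on the tool from outside, world axes, zero at the start; "ft_torque": the same for the moment, N m; "opening": opening from 0.0 (shut) to 1.0 (fully open); "grip_force": force on a finger pad.
Only numpy, scipy, OpenCV 4.12 (cv2) and the standard library are available. Lean on these libraries where they do the work, as an engineer would, in place of code of your own. Each camera call takes 0.05 s, during which the arm holds its last target. There are 200 camera calls.

### The job

Fit the loose coupling flange (the disc with four bolt holes and a hexagonal nose, not the gear wheel) on the hub of the holding fixture, nose up: turn it so that its holes line up with the four studs and lower it until it sits flat on the hub face. Then knock the fixture's lock pin fully down with the mallet, touching the pin with nothing but the mallet. Put the mallet back down on the bench clear of the fixture and let go, and leave the gear wheel, the spray can, the jar and the oil bottle where they stand.

Things in the scene. Friction and masses are not known exactly. Their poses are not given: they have to be found in the camera images.
- flange: Loose aluminium coupling flange, 0.45-0.7 kg, flat on the bench: round web 140 mm across, 10 thick; solid hexagonal nose, 44 across flats, top 54 above the underside. Four 14 mm through holes at own x = +-46, y = +-30 mm: fits the studs two ways, half a turn apart. Nose flats facing own +y/-y look between the holes; the other two pairs look at the holes. Origin: centre of underside; z up the nose.
- hub: Steel hub disc, 136 mm across, level on top of the fixture. Origin: centre of its upper face, 70 mm above the bench, where the flange's underside must lie; z up. Four upright 10 mm studs at own x = +-46, y = +-30 mm, 28 mm tall, the top 8 mm tapering to 4 mm. It turns only stiffly on the fixture (0.6 N m) and starts at any angle.
- fixture: The hub's steel holding fixture, immovable: round foot 140 mm across, 30 high, under the hub, and an arm (50 wide, 30 high) along own +x to the lock pin's pillar. Origin: on the bench under the hub's axis. Own +x points away from the robot to within about 45 degrees. Well beyond it, from about x = 0.76 m on, lies a fixed engine cylinder head, 127 mm high.
- lock_pin (a joint): How far the lock pin is driven, in m: 0 standing up at the start, 0.016 fully down. A push of 7 to 9 N drives it; it stays where it is driven.
- lock_pin_top (a point): Centre of the flat top of the lock pin: a steel cap 26 mm across, 6 thick, on a pillar 34 mm across, 105 mm from the hub's axis along the fixture's own +x. The top is 106 mm above the bench at the start, 90 mm when fully down (the pillar's top is at 82 mm). It moves straight down.
- mallet: Loose mallet, 0.38 kg, standing on one face of its head: upright black rubber cylinder 54 mm across, 84 high, and a level wooden handle 24 wide, 28 high, its middle 42 mm above the lower face. Origin: level with the lower face, below the handle; own x runs along the handle away from the head (head axis at x = -65 mm, free handle from -38 to +76 mm); z up.
- mallet_head (a point): The middle of the mallet's head, 42 mm from either face.
- gear: A bystander: gear wheel of plain aluminium lying flat, 128 mm across the teeth, 14 mm thick, three holes and a round nose (40 mm across, top 40 mm up). Origin: centre of the underside.
- can: A bystander: grey spray can standing upright, 66 mm across, 185 mm high. Origin: centre of the underside.
- jar: A bystander: closed glass jar standing upright on one side of the fixture, 60 mm across, 90 mm high. Origin: centre of the underside.
- bottle: A bystander: grey plastic oil bottle standing upright on the other side of the fixture, 52 mm across, 160 mm high. Origin: centre of the underside.

How it is judged:
By the outcome, as a careful person would: the job done as asked, in the order asked, and still so for the second after the job is handed in, with the robot touching nothing.
It also fails if it takes over 64 s, if anything falls off the work surface, if the arm or the gripper's body presses on something with over 40 N, if the wrist force passes 120 N, or if a joint passes its speed limit or range.

## Working session

There is one attempt and no reset: what is moved stays moved. The work goes in short steps, Python scripts to look and compute and a tool call to move; the robot and the scene stay as the last step left them, time stands still between calls to the robot, and variables do not carry over. Pictures are saved under pics/ and viewed, at most 10 in all, crops included, and the job is handed in when it is done.

Besides the shell and the picture viewer there is one more tool, called after ">>>" as name(argument=value, ...), one argument or row to a line, values as JSON. move_arm: Moves the arm, as the interface text tells. Its arguments: {"type":"object","properties":{"targets":{"type":"array","items":{"type":"array","items":{"type":"number"}}},"grip_force":{"type":"number"}},"required":["targets"]}

```bash
mkdir -p pics; cat > h.py <<'E'
import numpy as np, cv2
from plant import manip
from scipy.spatial.transform import Rotation as R
def cam(n):
    c=manip.camera(n); return c
def ray(c,u,v):
    K=np.array(c["camera_matrix"]); o=np.array(c["orientation"])
    M=R.from_quat(o).as_matrix() if o.size==4 else o
    return np.array(c["eye"]), M@np.linalg.inv(K)@np.array([u,v,1.0])
def onz(c,u,v,z):
    e,d=ray(c,u,v); return e+d*(z-e[2])/d[2]
def proj(c,p):
    K=np.array(c["camera_matrix"]); o=np.array(c["orientation"])
    M=R.from_quat(o).as_matrix() if o.size==4 else o
    q=K@(M.T@(np.array(p)-c["eye"])); return q[:2]/q[2]
def save(c,n,crop=None,s=1):
    im=cv2.cvtColor(c["image"],cv2.COLOR_RGB2BGR)
    if crop: im=im[crop[1]:crop[3],crop[0]:crop[2]]
    if s!=1: im=cv2.resize(im,None,fx=s,fy=s,interpolation=cv2.INTER_CUBIC)
    cv2.imwrite("pics/"+n,im)
E
python3 - <<'E'
from h import *
for n in("top","scene"):
    c=cam(n); save(c,n+"0.png",s=1.4)
    print(n,np.round(c["camera_matrix"],1).tolist(),c["eye"],c["orientation"])
print(manip.observe())
E
```

```text
top [[438.9, 0.0, 284.9], [0.0, 438.9, 204.3], [0.0, 0.0, 1.0]] [ 0.34169864 -0.00849465  1.2093045 ] [ 0.70545536 -0.70535689  0.04167264 -0.05538757]
scene [[512.4, 0.0, 275.0], [0.0, 512.4, 207.4], [0.0, 0.0, 1.0]] [1.24624783 0.17388933 1.18461682] [ 0.59219811  0.74883833 -0.23018794 -0.18856315]
{'time_s': 0.1, 'qpos': array([-1.31041263e+00,  1.31109975e-01,  1.48917137e+00,  2.70726251e-05,
        1.52298477e+00, -8.54023917e-02]), 'qvel': array([-0.00113186, -0.00076671, -0.00243114, -0.00044483,  0.00068707,
       -0.00025673]), 'joint_efforts': array([ 7.67611145e-04, -5.61340535e+01, -4.93095088e+01,  7.69917341e-02,
        2.90209427e-02, -7.12144924e-05]), 'eef_pos': array([ 0.20325915, -0.56397974,  0.21767726]), 'tcp_rot': array([ 9.85090960e-01,  1.72032268e-01, -5.96442862e-05, -8.34713019e-04]), 'ft_force': array([ 0.39805323, -0.12137725,  0.0238411 ]), 'ft_torque': array([-0.00337934,  0.02475856,  0.0193229 ]), 'grip_force': 0.0, 'opening': 0.9992158921888271}
```

View pics/top0.png

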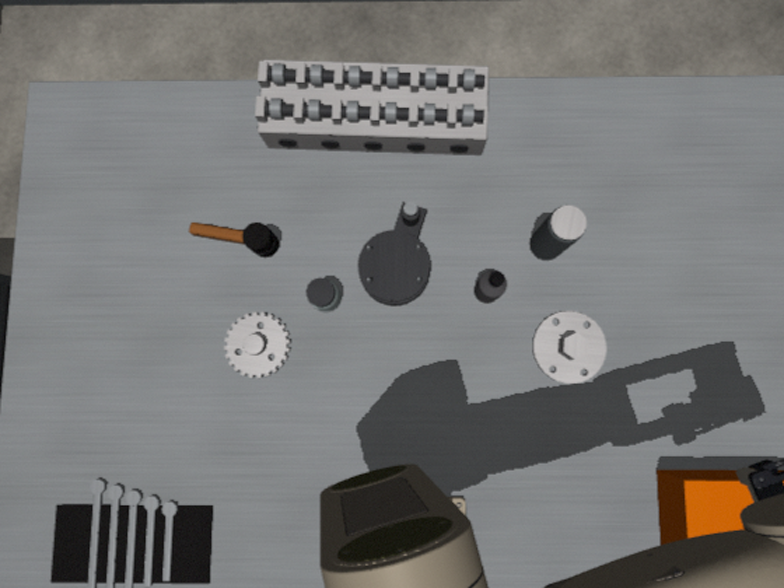

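View pics/scene0.png

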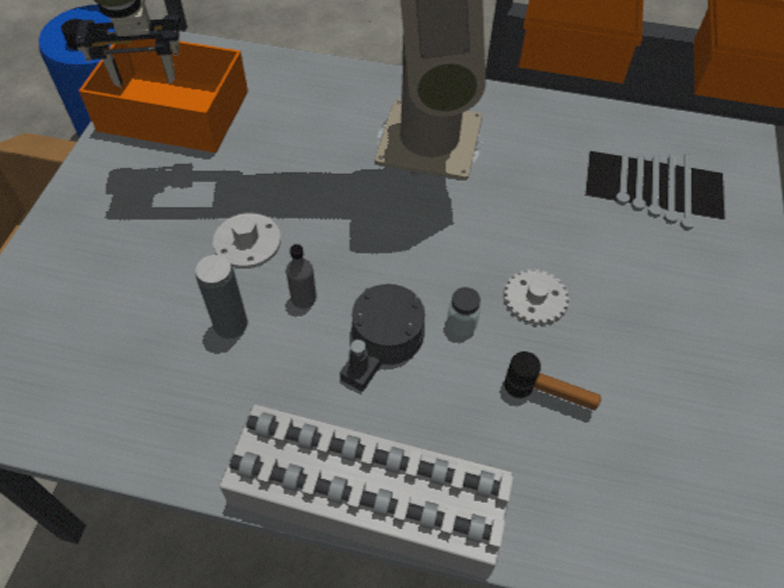

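The top view (shown ×1.4) has the flange at (570,347), the hub at (395,267), the pin at (410,209), the mallet head at (260,238) with its handle to the left, the gear at (257,345), the bottle at (490,285), the jar at (322,292) and the can at (565,225). Next I'll zoom in on the hub and flange.

```bash
python3 - <<'E'
from h import *
c=cam("top"); d=cam("scene"); np.save("c0.npy",c,allow_pickle=True); np.save("d0.npy",d,allow_pickle=True)
def crop(im,x,y,w,h,s,g):
    a=im[y:y+h,x:x+w,::-1].astype(float)*g
    return cv2.resize(np.clip(a,0,255).astype(np.uint8),(int(w*s),int(h*s)),interpolation=cv2.INTER_CUBIC)
A=crop(c["image"],245,135,80,90,5,2.5); B=crop(c["image"],375,215,66,66,4.5,1)
C=crop(d["image"],235,195,75,85,4,2.5); D=crop(d["image"],150,150,55,45,5,1)
W=np.zeros((600,800,3),np.uint8)
W[:300,:267]=cv2.resize(A,(267,300)); W[300:597,:297]=B
W=np.zeros((600,800,3),np.uint8)
A=cv2.resize(A,(400,450));W[:450,:400]=A; W[:297,410:707]=B; W[300:600,410:675]=cv2.resize(C,(265,300))
cv2.imwrite("pics/z.png",W)
im=c["image"].astype(int); 
g=im.sum(2)/3
# flange
m=((g>150)).astype(np.uint8)[205:290,370:445]
cs,_=cv2.findContours(m,cv2.RETR_CCOMP,cv2.CHAIN_APPROX_NONE)
for k in cs:
    if len(k)>6: print(len(k),cv2.contourArea(k),[np.round(x,1) for x in cv2.fitEllipse(k)])
E
```

```text
147 2048.5 [array([36.8, 42.7]), array([50.2, 52. ]), np.float64(129.5)]
18 32.0 [array([47. , 60.7]), array([6.3, 6.7]), np.float64(0.0)]
16 28.0 [array([24.8, 58.4]), array([6. , 6.5]), np.float64(169.0)]
63 145.5 [array([35.8, 40.8]), array([17.2, 20.7]), np.float64(1.8)]
18 32.0 [array([48.9, 26.5]), array([6.3, 6.8]), np.float64(0.0)]
16 29.0 [array([26.8, 24.5]), array([5.9, 6.8]), np.float64(0.0)]
```

View pics/z.png

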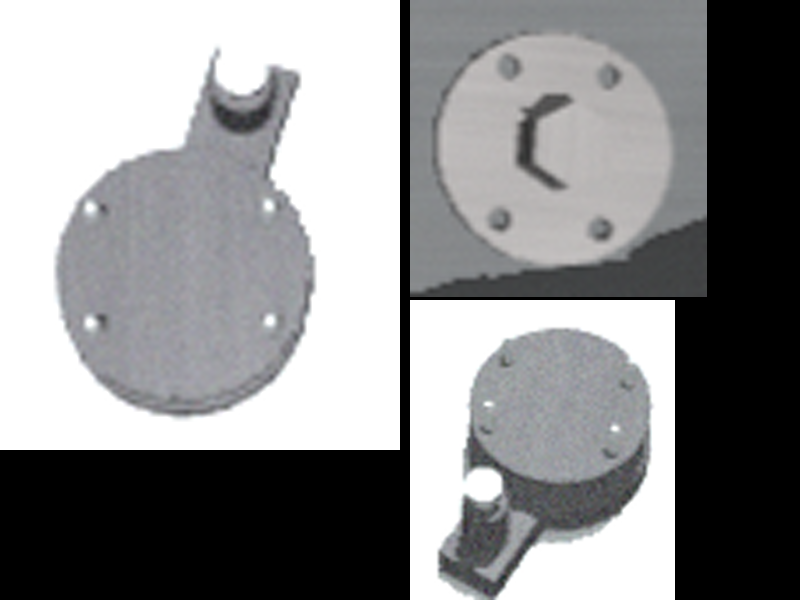

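The zoom shows four bright studs on the hub, at orig px about (263,177), (299,176), (264,199) and (299,199). The flange's four holes and hexagonal nose are clear. Now I'll measure everything in world coordinates.

```bash
python3 - <<'E'
from h import *
c=np.load("c0.npy",allow_pickle=True).item(); d=np.load("d0.npy",allow_pickle=True).item()
H=np.array([[24.8,58.4],[26.8,24.5],[47,60.7],[48.9,26.5]])+[370,205]
P=np.array([onz(c,u,v,.010) for u,v in H]); print("holes",P[:,:2].round(4).tolist(),"ctr",P.mean(0)[:2].round(4))
a=(P[1]-P[0]+P[3]-P[2]); b=P[0]-P[2]+P[1]-P[3]; print("len",np.linalg.norm(a)/2,np.linalg.norm(b)/2,"ang own x",np.degrees(np.arctan2(a[1],a[0])),"own y",np.degrees(np.arctan2(b[1],b[0])))
o=onz(c,370+36.8,205+42.7,.009); print("disc ctr",o)
# studs
g=c["image"].astype(float).sum(2)/3
for u,v in [(263.4,176.6),(298.6,176),(263.6,199.4),(299,199)]:
    x,y=int(u),int(v); w=g[y-4:y+6,x-4:x+6]; w=np.clip(w-np.median(w)-12,0,None)
    yy,xx=np.mgrid[y-4:y+6,x-4:x+6]; uu,vv=(w*xx).sum()/w.sum(),(w*yy).sum()/w.sum()
    print("stud",round(uu,2),round(vv,2),[onz(c,uu,vv,z)[:2].round(4).tolist() for z in(.085,.098)], int((w>0).sum()))
# hub disc
m=((g<75)).astype(np.uint8); 
k,l,s,ce=cv2.connectedComponentsWithStats(m); i=l[190,282]; print("hub comp",s[i])
for nm,cc,ok in(("top",c,1),("scene",d,1)):
    hsv=cv2.cvtColor(cc["image"],cv2.COLOR_RGB2HSV)
    mm=((hsv[...,1]>110)&(hsv[...,0]<20)).astype(np.uint8); k,l,s,ce=cv2.connectedComponentsWithStats(mm)
    for i in range(1,k):
        if s[i,4]>60: 
            print(nm,"orange",s[i],ce[i].round(1),cv2.minAreaRect(np.argwhere(l==i)[:,::-1].astype(np.float32)))
np.set_printoptions(linewidth=250)
print(g[140:160,280:304].astype(int))
E
```

```text
holes [[0.3463, -0.2815], [0.4378, -0.2899], [0.3402, -0.3408], [0.4323, -0.3496]] ctr [ 0.3891 -0.3154]
len 0.0922200666829428 0.05972697293931335 ang own x -5.347296625297752 own y 84.47417394165709
disc ctr [ 0.38846431 -0.31548774  0.009     ]
stud 260.28 173.72 [[0.5778, 0.0781], [0.5751, 0.0771]] 22
stud 301.49 173.25 [[0.5788, -0.0297], [0.5761, -0.0294]] 13
stud 261.62 200.22 [[0.5078, 0.0739], [0.5059, 0.073]] 8
stud 299.32 199.4 [[0.5098, -0.0238], [0.5079, -0.0236]] 5
hub comp [ 256  147   52   71 2439]
top orange [136 159  39  14 328] [154.8 165.6] ((155.13511657714844, 165.68917846679688), (39.291358947753906, 8.548747062683105), 9.462321281433105)
top orange [ 469  336   70   54 2929] [500.  359.2] ((504.2015686035156, 360.627685546875), (53.084808349609375, 67.89530181884766), 86.8201675415039)
scene orange [ 370    0   89   60 4468] [415.5  26.4] ((415.2559814453125, 25.777427673339844), (85.68815612792969, 60.368770599365234), 6.115502834320068)
scene orange [ 495    0   65   78 4497] [529.3  37. ] ((527.0, 38.5), (77.0, 64.0), 90.0)
scene orange [ 78  27  34   8 170
[... 1857 characters left out ...]
8  48]
 [135 134 133 134 101  63  57  54  59  61  71  80 106 108 100  75  42  53  51  34  49  58  60  44]
 [135 135 134 131 100  65  55  42  49  61  62  49  52  58  60  59  61  58  46  31  47  58  59  58]
 [135 135 134 114  79  61  58  37  41  53  59  60  60  63  63  62  59  48  30  40  57  60  49  90]
 [134 133 135 100  62  61  63  44  24  26  45  56  57  55  58  56  46  29  25  40  58  60  46 104]
 [136 137 130 102  66  62  63  47  25  27  21  28  36  42  39  27  24  18  24  47  58  58  53 109]
 [137 137 115  78  60  61  64  53  34  25  22  26  26  25  28  22  26  23  29  51  59  49  68 119]
 [136 135 100  63  63  61  63  61  48  27  22  26  25  22  27  21  21  30  50  60  61  40 105 135]]
```

```bash
python3 - <<'E'
from h import *
c=np.load("c0.npy",allow_pickle=True).item(); d=np.load("d0.npy",allow_pickle=True).item()
g=c["image"].astype(float).sum(2)/3
S=[]
for u,v in [(263.4,176.6),(298.6,176),(263.6,199.4),(299,199)]:
    x,y=int(round(u)),int(round(v)); w=g[y-3:y+4,x-3:x+4]; w=np.clip(w-85,0,None)
    w0=w.copy()
    k,l=cv2.connectedComponents((w>0).astype(np.uint8)); 
    i=l[3,3] or l[2:5,2:5].max(); w=w*(l==i)
    yy,xx=np.mgrid[y-3:y+4,x-3:x+4]; uu,vv=(w*xx).sum()/w.sum(),(w*yy).sum()/w.sum(); S.append((uu,vv))
    print("stud",round(uu,2),round(vv,2),int((w>0).sum())); 
for z in(.085,.09,.098):
    P=np.array([onz(c,u,v,z) for u,v in S]); a=(P[0]-P[1]+P[2]-P[3])/2; b=(P[0]-P[2]+P[1]-P[3])/2
    print(z,P.mean(0)[:2].round(4),"len",np.linalg.norm(a).round(4),np.linalg.norm(b).round(4),"ang",np.degrees(np.arctan2(a[1],a[0])).round(2),np.degrees(np.arctan2(b[1],b[0])).round(2))
# hub upper-face edge, away from arm, in top image: dark <-> bench on rows where the upper face is outline (left, right, upper)
e0=proj(c,[.53,.005,.07]); print("hub proj",e0)
gb=cv2.resize(c["image"].astype(np.float32).mean(2),None,fx=1,fy=1)
pts=[]
for an in np.r_[-175:-90:5, -40:0:5]:
    t=np.radians(an); r=np.arange(18,36,.1)
    xs=(e0[0]+r*np.cos(t)).astype(np.float32); ys=(e0[1]+r*np.sin(t)).astype(np.float32)
    p=cv2.remap(gb,xs[None],ys[None],cv2.INTER_LINEAR)[0]
    i=np.argmax(p>98)
    if i: pts.append(onz(c,xs[i],ys[i],.07)[:2])
pts=np.array(pts,np.float32); A=np.c_[2*pts,np.ones(len(pts))]; s=np.linalg.lstsq(A,(pts**2).sum(1),rcond=None)[0]
print("hub circle",s[:2],np.sqrt(s[2]+s[0]**2+s[1]**2),len(pts))
p=onz(c,292.3,148.2,.106); print("pin",p)
# scene: cap
G=d["image"].mean(2); q=proj(d,p); print("pin in scene",q)
x,y=q.astype(int); np.set_printoptions(linewidth=250); print(x,y); print(G[y-12:y+12,x-12:x+12].astype(int))
E
```

```text
stud 262.5 176.05 4
stud 298.19 175.67 3
stud 262.49 199.05 4
stud 298.49 198.65 4
0.085 [0.5417 0.0253] len 0.0933 0.0607 ang 90.53 0.53
0.09 [0.5408 0.0252] len 0.0928 0.0604 ang 90.53 0.53
0.098 [0.5394 0.0249] len 0.0922 0.06 ang 90.53 0.53
hub proj [288.27654329 192.67273112]
hub circle [0.54255868 0.02249072] 0.06810486994184006 24
pin [ 0.64041544 -0.00576941  0.106     ]
pin in scene [255.42797826 245.77870479]
255 245
[[131 134 134 133 134 133 131 118  82  37  50  63  63  64  59  62  64  63  63  62  60  65  59  61]
 [129 130 128 133 132 131 136 103  47  36  31  53  64  66  62  64  64  60  63  61  62  63  60  61]
 [127 127 129 126 129 129 131 106  47  37  32  39  54  61  62  62  61  62  66  60  64  64  65  65]
 [128 131 129 126 129 127 125  99  46  34  34  33  47  60  64  62  62  64  64  63  64  63  62  64]
 [131 130 132 130 130 131 106  62  48  36  33  31  36  47  61  58  64  61  64  63  64  62  63  62]
 [127 130 132 131 131 131 108  63  48  33  31  36  36  35  49  60  66  65  64  63  61  62  59  65]
 [128 128 129 128 129 130 108  62  50  30  33  32  32  25  35  46  60  64  
[... 1007 characters left out ...]
3  37]
 [133 133 132 135 133 131 109  67  75 113 134 137 139 137 136 122  87  56  59  40  40  27  32  38]
 [132 131 132 132 133 122  91  49  43  63  88 108 118 115 104  82  46  50  64  54  35  29  33  31]
 [132 130 132 131 132 123  91  44  32  43  47  61  65  65  61  49  50  62  66  52  34  35  38  37]
 [131 129 131 130 131 121  83  31  36  33  46  56  58  59  55  44  28  50  61  49  39  30  34  34]
 [132 132 132 132 131 118  80  35  33  33  33  36  42  45  41  36  32  52  57  49  50  41  43  39]
 [131 128 133 134 131 118  79  29  33  28  38  35  26  33  36  34  53  57  45  39  55  63  64  63]
 [131 131 132 130 132 115  79  30  31  29  34  32  30  36  38  52  57  48  35  37  56  64  65  67]]
```

```bash
python3 - <<'E'
from h import *
from scipy.optimize import least_squares
c=np.load("c0.npy",allow_pickle=True).item(); d=np.load("d0.npy",allow_pickle=True).item()
G=d["image"].mean(2); np.set_printoptions(linewidth=250)
for y in(.046,-.046):
    q=proj(d,[.5394+.03,.0249+y,.098]); x0,y0=q.astype(int); print(q,x0-5,y0-6); print(G[y0-6:y0+7,x0-5:x0+6].astype(int))
g=c["image"].mean(2); print(g[172:181,258:268].astype(int)); print(g[172:181,294:304].astype(int)); print(g[195:204,258:268].astype(int)); print(g[195:204,294:304].astype(int))
# mallet head in both views
for n,cc,p in(("top",c,(186,170)),("scene",d,(373,267))):
    m=(cc["image"].max(2)<45).astype(np.uint8); x,y=p; k,l,s,ce=cv2.connectedComponentsWithStats(m); i=l[y,x]; print(n,s[i],ce[i],cc["image"][y-15:y+16:3,x].max(1))
E
```

```text
[292.24230499 229.69313136] 287 223
[[ 64  63  61  63  60  58  60  63  61  63  62]
 [ 59  62  62  65  63  59  59  61  60  62  63]
 [ 66  60  60  58  61  59  60  63  61  61  62]
 [ 61  65  64  60  62  61  63  64  59  59  61]
 [ 62  64  60  61  63  61  63  61  64  62  62]
 [ 61  62  60  63  61  58  65  60  61  61  61]
 [ 61  63  61  62  61  65  64  59  63  63  63]
 [ 62  61  63  62  59  80  78  66  63  65  62]
 [ 63  61  62  63  68 106 112  73  58  62  62]
 [ 63  61  63  59  58  69  74  69  64  60  64]
 [ 58  62  64  61  64  66  64  63  63  62  61]
 [ 58  59  62  60  61  64  63  61  60  59  64]
 [ 59  61  62  60  59  59  62  61  64  64  65]]
[256.60856766 222.48038405] 251 216
[[128 119  93  60  64  64  63  66  64  62  62]
 [123 108  71  63  64  60  60  64  65  63  63]
 [126 102  64  61  63  63  61  61  60  65  68]
 [121  90  61  62  64  63  62  65  62  67  63]
 [110  68  65  63  67  66  63  62  62  64  67]
 [112  72  62  64  62  63  62  63  61  63  65]
 [105  66  62  63  62  63  63  63  65  67  66]
 [102  63  63  65  64  69  73  66  64  64  62]
 [ 86  60  62  62  65 103 114  83  64  6
[... 1238 characters left out ...]
3  62  61  64  70  62  57  57  61]
 [104  63  64  61  63  64  60  62  60  60]
 [121  85  60  60  61  62  61  59  59  61]]
[[ 64  64  63  64  66  62  62  63  62  63]
 [ 65  64  63  65  63  63  60  59  63  63]
 [ 65  64  64  62  66  68  61  60  62  65]
 [ 62  64  64  59  93  96  59  53  63  62]
 [ 67  64  64  69 105 101  63  55  63  63]
 [ 63  62  63  67  74  75  58  57  64  66]
 [ 64  63  66  65  66  63  59  62  65  52]
 [ 66  64  64  62  62  57  59  61  61  51]
 [ 64  64  63  64  63  65  62  61  52  53]]
top [174 159  25  24 436] [185.86238532 170.77981651] [135 129  30  25  26  22  25  22  13  30 140]
scene [360 251  26  34 622] [372.51125402 267.45016077] [37 29 33 31 30 31 26 21 30 14 22]
```

```bash
cat >> h.py <<'E'
def go(xyz,ang=None):
    s=manip.observe(); M=R.from_quat(s["tcp_rot"]).as_matrix(); a=np.degrees(np.arctan2(M[1,0],M[0,0]))
    sh=M.T@(np.array(xyz)-s["eef_pos"]); t=0 if ang is None else -np.radians((ang-a+180)%360-180)
    print("t",s["time_s"],"pos",s["eef_pos"].round(4),"xang",a.round(2),"tilt",M[2].round(4),"| shift",sh.round(4),"turn",round(t,4),"F",s["ft_force"].round(2),"T",s["ft_torque"].round(3),"open",round(s["opening"],3),"q",s["qpos"].round(2)); return sh,t
E
python3 - <<'E'
from h import *
go([.389,-.3154,.12],-5.4)
c=np.load("c0.npy",allow_pickle=True).item()
for n,u,v,z in(("bottle",490/1.4,288/1.4,.1),("can top",570/1.4,221/1.4,.185),("jar top",320/1.4,291/1.4,.09),("mallet top",260/1.4,236/1.4,.084),("handle end",190/1.4,229/1.4,.042),("handle mid",155.1,165.7,.049),("gear",257/1.4,345/1.4,.01)): print(n,onz(c,u,v,z).round(3))
E
```

```text
t 0.2 pos [ 0.2033 -0.5641  0.218 ] xang 19.81 tilt [ 1.0e-04 -1.2e-03 -1.0e+00] | shift [ 0.259  -0.171   0.0982] turn 0.44 F [-0.47 -0.63 -0.54] T [-0.029  0.05  -0.035] open 1.003 q [-1.31  0.13  1.49 -0.    1.52 -0.09]
bottle [ 0.491 -0.152  0.1  ]
can top [ 0.594 -0.279  0.185]
jar top [0.487 0.159 0.09 ]
mallet top [0.592 0.275 0.084]
handle end [0.616 0.423 0.042]
handle mid [0.608 0.367 0.049]
gear [0.391 0.292 0.01 ]
```

>>> move_arm(
  targets=[
    [1, 0, 0, -0.04, 0],
    [1, 0.259, -0.171, 0, 0.44],
    [1, 0.259, -0.171, 0, 0.44],
    [1, 0.259, -0.171, 0, 0.44],
    [1, 0.259, -0.171, 0, 0.44],
    [1, 0.259, -0.171, 0.05, 0.44],
    [1, 0.259, -0.171, 0.098, 0.44],
    [1, 0.259, -0.171, 0.098, 0.44],
  ],
)

```text
time_s: 1.0
eef_pos: [0.3856, -0.3212, 0.1303]
tcp_rot: [0.999, -0.047, 0.001, 0.001]
ft_force: [0.1, -0.5, -0.9]
opening: 0.997
grip_force: 0.0
```

```bash
python3 - <<'E'
from h import *
go([.389,-.3154,.020],-5.4)
E
```

```text
t 1.0 pos [ 0.3856 -0.3212  0.1303] xang -5.35 tilt [ 0.0019  0.0015 -1.    ] | shift [ 0.0027 -0.0062  0.1103] turn 0.0008 F [ 0.09 -0.52 -0.94] T [-0.013  0.026  0.038] open 0.997 q [-0.8  -0.08  1.87  0.    1.35  0.87]
```

>>> move_arm(
  targets=[
    [1, 0, 0, 0, 0],
    [1, 0, 0, 0, 0],
    [1, 0, 0, 0.04, 0],
    [1, 0, 0, 0.06, 0],
    [1, 0, 0, 0.06, 0],
  ],
)

```text
time_s: 1.5
eef_pos: [0.3828, -0.3226, 0.0695]
tcp_rot: [0.999, -0.048, -0.001, -0.001]
ft_force: [-1.3, 0.6, 0.1]
opening: 1.001
grip_force: 0.0
```

```bash
python3 - <<'E'
from h import *
go([.389,-.3154,.020],-5.4)
c=cam("top"); d=cam("scene")
W=np.hstack([cv2.resize(c["image"][205:290,360:450,::-1],(400,378),interpolation=2),cv2.resize(d["image"][100:220,110:230,::-1],(400,378),interpolation=2)]); cv2.imwrite("pics/g1.png",W)
E
```

```text
t 1.5 pos [ 0.3828 -0.3226  0.0695] xang -5.48 tilt [-0.0023 -0.0015 -1.    ] | shift [ 0.0056 -0.0077  0.0495] turn -0.0014 F [-1.33  0.61  0.09] T [ 0.047 -0.025  0.064] open 1.001 q [-0.8  -0.01  1.92 -0.    1.24  0.86]
```

View pics/g1.png

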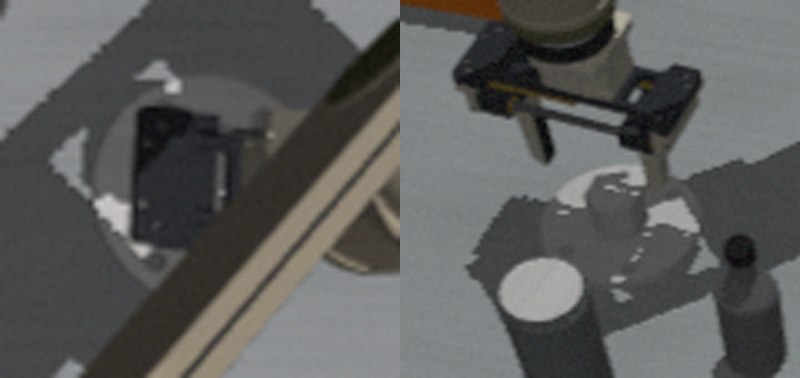

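The gripper straddles the nose, about 9 mm off target, so I'll correct that and descend.

>>> move_arm(
  targets=[
    [1, 0.0056, -0.0077, 0.01, 0],
    [1, 0.0056, -0.0077, 0.035, 0],
    [1, 0.0056, -0.0077, 0.0495, 0],
    [1, 0.0056, -0.0077, 0.0495, 0],
    [0.3, 0.0056, -0.0077, 0.0495, 0],
    [0.3, 0.0056, -0.0077, 0.0495, 0],
    [0.3, 0.0056, -0.0077, 0.0495, 0],
    [0.3, 0.0056, -0.0077, 0.0495, 0],
  ],
  grip_force=40,
)

```text
time_s: 2.4
eef_pos: [0.3911, -0.3156, 0.022]
tcp_rot: [0.999, -0.047, 0.001, 0.0]
ft_force: [0.7, -0.0, 0.0]
opening: 0.706
grip_force: 0.0
```

```bash
python3 - <<'E'
from h import *
go([.389,-.3154,.020],-5.4)
E
```

```text
t 2.4 pos [ 0.3911 -0.3156  0.022 ] xang -5.4 tilt [ 1.1e-03  9.0e-04 -1.0e+00] | shift [-0.0021 -0.      0.002 ] turn -0.0 F [ 0.71 -0.02  0.  ] T [0.046 0.042 0.012] open 0.706 q [-0.78  0.06  1.94  0.    1.14  0.88]
```

Closing: the nose should stop the fingers at an opening of about 0.47.

>>> move_arm(
  targets=[
    [0.2, 0, 0, 0, 0],
    [0.2, 0, 0, 0, 0],
    [0.2, 0, 0, 0, 0],
    [0.2, 0, 0, 0, 0],
    [0.2, 0, 0, 0, 0],
    [0.2, 0, 0, 0, 0],
  ],
  grip_force=40,
)

```text
time_s: 3.0
eef_pos: [0.3907, -0.3146, 0.0213]
tcp_rot: [0.999, -0.047, -0.0, -0.0]
ft_force: [-0.1, 5.6, 5.0]
opening: 0.471
grip_force: 40.0
```

```bash
python3 - <<'E'
from h import *
go([.391,-.3156,.22],-5.4)
E
```

```text
t 3.0 pos [ 0.3907 -0.3146  0.0213] xang -5.39 tilt [-1.e-04 -8.e-04 -1.e+00] | shift [ 0.0004  0.0008 -0.1987] turn 0.0001 F [-0.11  5.62  5.  ] T [ 1.     0.019 -0.026] open 0.471 q [-0.78  0.06  1.94  0.    1.14  0.88]
```

>>> move_arm(
  targets=[
    [0.2, 0, 0, -0.02, 0],
    [0.2, 0, 0, -0.06, 0],
    [0.2, 0, 0, -0.1, 0],
    [0.2, 0, 0, -0.15, 0],
    [0.2, 0, 0, -0.2, 0],
    [0.2, 0, 0, -0.2, 0],
  ],
  grip_force=50,
)

```text
time_s: 3.6
eef_pos: [0.3933, -0.3183, 0.2291]
tcp_rot: [0.999, -0.047, 0.005, 0.005]
ft_force: [1.3, -1.0, -3.8]
opening: 0.467
grip_force: 50.0
```

```bash
python3 - <<'E'
from h import *
go([.5405,.024,.22],90.5)
E
```

```text
t 3.6 pos [ 0.3933 -0.3183  0.2291] xang -5.41 tilt [ 0.0095  0.0086 -0.9999] | shift [ 0.1142 -0.3547  0.0071] turn -1.6739 F [ 1.26 -0.96 -3.85] T [-0.082 -0.065 -0.027] open 0.467 q [-0.78 -0.14  1.74 -0.    1.53  0.88]
```

>>> move_arm(
  targets=[
    [0.2, 0.01, -0.035, 0, -0.1],
    [0.2, 0.025, -0.08, 0, -0.22],
    [0.2, 0.04, -0.125, 0, -0.34],
    [0.2, 0.055, -0.17, 0, -0.46],
    [0.2, 0.07, -0.215, 0, -0.58],
    [0.2, 0.085, -0.26, 0, -0.7],
    [0.2, 0.1, -0.305, 0, -0.82],
    [0.2, 0.114, -0.35, 0, -0.94],
  ],
)

```text
time_s: 4.4
eef_pos: [0.5367, 0.0243, 0.2188]
tcp_rot: [0.911, 0.413, -0.001, -0.0]
ft_force: [0.5, 0.1, -5.0]
opening: 0.47
grip_force: 50.0
```

>>> move_arm(
  targets=[
    [0.2, 0, 0, 0, -0.13],
    [0.2, 0, 0, 0, -0.26],
    [0.2, 0, 0, 0, -0.39],
    [0.2, 0, 0, 0, -0.52],
    [0.2, 0, 0, 0, -0.65],
    [0.2, 0, 0, 0, -0.734],
    [0.2, 0, 0, 0, -0.734],
    [0.2, 0, 0, 0, -0.734],
  ],
)

```text
time_s: 5.2
eef_pos: [0.5364, 0.0225, 0.2195]
tcp_rot: [0.705, 0.709, -0.001, -0.001]
ft_force: [0.3, -0.2, -4.7]
opening: 0.468
grip_force: 50.0
```

```bash
python3 - <<'E'
from h import *
go([.5405,.024,.14],90.5)
E
```

```text
t 5.2 pos [0.5364 0.0225 0.2195] xang 90.35 tilt [-1.0e-04 -2.2e-03 -1.0e+00] | shift [0.0015 0.0043 0.0795] turn -0.0026 F [ 0.28 -0.16 -4.73] T [-0.109 -0.076  0.019] open 0.468 q [-0.05 -0.04  1.66 -0.    1.52 -0.06]
```

>>> move_arm(
  targets=[
    [0.2, 0.0015, 0.004, 0.03, 0],
    [0.2, 0.0015, 0.004, 0.06, 0],
    [0.2, 0.0015, 0.004, 0.075, 0],
    [0.2, 0.0015, 0.004, 0.075, 0],
    [0.2, 0.0015, 0.004, 0.075, 0],
    [0.2, 0.0015, 0.004, 0.075, 0],
  ],
)

```text
time_s: 5.8
eef_pos: [0.5423, 0.0241, 0.1481]
tcp_rot: [0.704, 0.71, 0.001, 0.001]
ft_force: [0.8, -0.1, -4.3]
opening: 0.471
grip_force: 50.0
```

```bash
python3 - <<'E'
from h import *
go([.5405,.024,.14],90.5)
c=cam("top"); d=cam("scene"); np.save("c1.npy",c,allow_pickle=True); np.save("d1.npy",d,allow_pickle=True)
W=np.hstack([cv2.resize(c["image"][145:235,235:335,::-1],(400,360),interpolation=2),cv2.resize(d["image"][170:270,220:320,::-1],(400,400),interpolation=2)[:360]]); cv2.imwrite("pics/f1.png",W)
E
```

```text
t 5.8 pos [0.5423 0.0241 0.1481] xang 90.49 tilt [-2.e-04  3.e-03 -1.e+00] | shift [-0.     -0.0018  0.0081] turn -0.0002 F [ 0.79 -0.11 -4.27] T [-0.064 -0.057  0.012] open 0.471 q [-0.05  0.02  1.74  0.    1.38 -0.06]
```

View pics/f1.png

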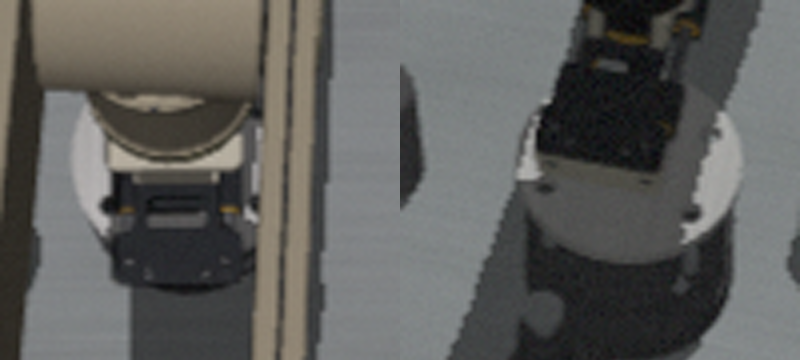

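The scene view shows three holes of the held flange, at orig px about (256,216.5), (293,223) and (299,202.5). I'll compare them with the stud tops seen by the same camera.

```bash
python3 - <<'E'
from h import *
d0=np.load("d0.npy",allow_pickle=True).item(); d=np.load("d1.npy",allow_pickle=True).item()
G0=d0["image"].mean(2); G=d["image"].mean(2)
def cen(I,x,y,r,sg):
    w=I[y-r:y+r+1,x-r:x+r+1]; b=np.median(w); w=np.clip(sg*(w-b)-12,0,None); yy,xx=np.mgrid[y-r:y+r+1,x-r:x+r+1]
    return (w*xx).sum()/w.sum(),(w*yy).sum()/w.sum(),int((w>0).sum())
S=[cen(G0,x,y,3,1) for x,y in((256,224),(292,231))]
zt=.1481-.0213+.010
H=[cen(G,x,y,4,-1) for x,y in((256,216),(293,223),(299,202))]
print(S,H)
sp=np.array([onz(d0,*s[:2],.098) for s in S]); hp=np.array([onz(d,*h[:2],zt) for h in H])
print("studs",sp.round(4),"mid",sp.mean(0),np.linalg.norm(sp[0]-sp[1]))
print("holes",hp.round(4),"mid front",hp[:2].mean(0),np.linalg.norm(hp[0]-hp[1]),np.linalg.norm(hp[1]-hp[2]),np.linalg.norm(hp[0]-hp[2]))
for p in(sp,hp): v=p[1]-p[0]; print(np.degrees(np.arctan2(v[1],v[0])))
np.set_printoptions(linewidth=250)
for x,y in((256,216),(293,223),(299,202)): print(G[y-5:y+6,x-6:x+7].astype(int))
E
```

```text
[(np.float64(256.7330316742081), np.float64(224.0), 3), (np.float64(292.5236051502146), np.float64(230.8884120171674), 4)] [(np.float64(255.87050359712225), np.float64(216.6043165467626), 12), (np.float64(291.612676056338), np.float64(222.7159624413145), 35), (np.float64(296.39812646370024), np.float64(201.68592245641426), 35)]
studs [[ 0.5737 -0.0197  0.098 ]
 [ 0.5727  0.0723  0.098 ]] mid [0.57321369 0.02632629 0.098     ] 0.09199350743957353
holes [[ 0.5774 -0.0201  0.1368]
 [ 0.5743  0.0689  0.1368]
 [ 0.5102  0.0674  0.1368]] mid front [0.57583612 0.0243766  0.1368    ] 0.08909316298523642 0.06417095618105324 0.11036666736923748
90.66169715363363
91.95458002141908
[[139 168 167 158 118  72  70  60  53  66  73  74  75]
 [168 169 168 157 122  86  75  72  70  74  71  77  75]
 [169 168 169 167 154 115  76  73  77  75  76  73  74]
 [161 159 161 151 116  72  73  76  76  80  78  79  77]
 [ 79  83  84  76  72  68  71  72  71  78  83  81  81]
 [ 78  82  82  75  59  45  38  51  65  73  82  83  83]
 [ 75  87  84  74  55  42  42  40  58  78  79  82  80]
 [ 71  77  84  82  80  67  62  71  7
[... 696 characters left out ...]
0 127 163 160 159 159 137  91  55  40]
 [ 81  76  79  78 128 162 161 142  97  67  58  44  32]]
[[ 82  80  81  83  83  83  88  91 109 130 131 129 132]
 [ 81  83  80  82  79  83 131 158 144 130 130 131 129]
 [ 83  79  81  81  79  81 126 165 161 140 126 127 130]
 [ 84  82  83  80  80  87 134 165 167 152 131 129 127]
 [ 82  82  78  76  74 108 147 164 166 157 142 128 127]
 [ 80  82  72  69  74  75  92 140 167 166 149 129 125]
 [ 84  76  72  71  79  80  76 128 166 165 157 141 129]
 [ 81  77  70  68 101 125 110 136 166 164 163 150 131]
 [ 79  80  76  73 107 142 152 164 165 163 161 153 134]
 [ 79  80  81  80 126 164 164 164 164 163 163 156 139]
 [ 79  80  80  79 129 164 166 166 164 161 164 159 138]]
```

```bash
python3 - <<'E'
from h import *
d0=np.load("d0.npy",allow_pickle=True).item()
sp=np.array([onz(d0,*s,.098) for s in((256.73,224.05),(292.52,230.95))])
hp=np.array([onz(d0,*s,.1368) for s in((255.65,215.75),(292.3,222.85))])
for p in(sp,hp): v=p[1]-p[0]; print(p.round(4).tolist(),p.mean(0).round(4),np.linalg.norm(v).round(4),np.degrees(np.arctan2(v[1],v[0])).round(2))
print("err stud-hole",(sp-hp).mean(0).round(4))
E
```

```text
[[0.5739, -0.0196, 0.098], [0.5729, 0.0723, 0.098]] [0.5734 0.0264 0.098 ] 0.092 90.64
[[0.575, -0.0213, 0.1368], [0.5743, 0.0706, 0.1368]] [0.5747 0.0247 0.1368] 0.0919 90.46
err stud-hole [-0.0013  0.0017 -0.0388]
```

>>> move_arm(
  targets=[
    [0.2, 0, 0, 0, 0],
    [0.2, 0, 0, 0, 0],
    [0.2, 0, 0, 0, 0],
  ],
)

```text
time_s: 6.2
eef_pos: [0.5411, 0.0242, 0.1464]
tcp_rot: [0.704, 0.71, 0.0, 0.0]
ft_force: [-0.3, 0.7, -4.4]
opening: 0.471
grip_force: 50.0
```

```bash
python3 - <<'E'
from h import *
go([.5405,.024,.14],90.5); d=cam("scene"); go([.5405,.024,.14],90.5)
np.set_printoptions(linewidth=250); G=d["image"].mean(2)
for x,y in((256,216),(293,223)): print(G[y-5:y+6,x-6:x+7].astype(int))
E
```

```text
t 6.2 pos [0.5411 0.0242 0.1464] xang 90.51 tilt [-0.e+00  4.e-04 -1.e+00] | shift [-0.0001 -0.0006  0.0064] turn 0.0002 F [-0.3   0.69 -4.43] T [ 0.026 -0.113  0.003] open 0.471 q [-0.05  0.02  1.74  0.    1.38 -0.06]
t 6.25 pos [0.5411 0.0242 0.1463] xang 90.52 tilt [ 0.e+00  2.e-04 -1.e+00] | shift [-0.0002 -0.0006  0.0063] turn 0.0003 F [ 0.28 -0.29 -5.08] T [-0.033 -0.121 -0.004] open 0.473 q [-0.05  0.02  1.74  0.    1.38 -0.06]
[[140 169 170 157 118  74  66  56  53  66  74  78  75]
 [170 172 170 168 138  78  75  69  65  71  73  76  73]
 [169 167 168 168 150  99  75  73  77  78  74  72  76]
 [148 161 160 160 130  78  76  76  78  77  78  79  74]
 [ 80  83  82  78  73  69  72  71  71  76  83  82  82]
 [ 76  83  83  79  63  46  40  43  56  78  79  79  81]
 [ 75  82  81  79  59  41  40  41  59  76  82  81  82]
 [ 70  78  83  86  78  69  62  73  83  80  81  80  82]
 [ 69  74  84  86  83  82  83  82  81  82  82  84  80]
 [ 66  70  79  84  81  82  84  81  83  81  82  80  79]
 [ 67  68  71  83  83  83  81  83  81  81  81  85  81]]
[[ 81  79  79  80  79  77 128 163 162 165 163 163 162]
 [ 78  78  80  80  79  79 123 161 160 163 164 162 160]
 [ 79  83  80  80  79  76 119 153 159 163 162 161 159]
 [ 79  82  80  77  71  71  70  91 137 163 165 160 159]
 [ 78  81  75  69  66  68  70  67  94 142 164 162 158]
 [ 82  82  80  66  49  39  43  53  97 142 163 163 157]
 [ 78  83  81  73  55  38  45  64 115 153 163 157 137]
 [ 79  83  81  79  86  88  99 140 167 163 157 138  89]
 [ 83  77  79  83 127 163 161 162 167 162 137  91  57]
 [ 81  80  79  79 127 161 163 163 161 137  95  59  39]
 [ 80  79  77  79 125 161 160 149 116  80  58  40  38]]
```

>>> move_arm(
  targets=[
    [0.2, 0.0014, 0, 0.008, 0],
    [0.2, 0.0014, 0, 0.016, 0],
    [0.2, 0.0014, 0, 0.022, 0],
    [0.2, 0.0014, 0, 0.026, 0],
    [0.2, 0.0014, 0, 0.03, 0],
    [0.2, 0.0014, 0, 0.034, 0],
    [0.2, 0.0014, 0, 0.034, 0],
    [0.2, 0.0014, 0, 0.034, 0],
  ],
)

```text
time_s: 7.05
eef_pos: [0.541, 0.0256, 0.1122]
tcp_rot: [0.704, 0.71, 0.0, 0.0]
ft_force: [-0.0, -0.1, -4.4]
opening: 0.473
grip_force: 50.0
```

```bash
python3 - <<'E'
from h import *
go([.5411,.0256,.0913],90.5)
E
```

```text
t 7.05 pos [0.541  0.0256 0.1122] xang 90.51 tilt [ 0.  0. -1.] | shift [0.     0.0001 0.0209] turn 0.0003 F [-0.03 -0.06 -4.37] T [-0.075 -0.099  0.076] open 0.473 q [-0.05  0.05  1.77  0.    1.32 -0.06]
```

>>> move_arm(
  targets=[
    [0.2, 0, 0, 0.004, 0],
    [0.2, 0, 0, 0.008, 0],
    [0.2, 0, 0, 0.011, 0],
    [0.2, 0, 0, 0.014, 0],
    [0.2, 0, 0, 0.017, 0],
    [0.2, 0, 0, 0.017, 0],
  ],
)

```text
time_s: 7.65
eef_pos: [0.5406, 0.0256, 0.0945]
tcp_rot: [0.704, 0.71, -0.0, -0.0]
ft_force: [0.3, 0.6, -6.0]
opening: 0.468
grip_force: 50.0
```

```bash
python3 - <<'E'
from h import *
go([.5411,.0256,.0913],90.5)
E
```

```text
t 7.65 pos [0.5406 0.0256 0.0945] xang 90.52 tilt [ 1.e-04 -1.e-03 -1.e+00] | shift [0.     0.0005 0.0032] turn 0.0003 F [ 0.3   0.64 -6.  ] T [-0.024 -0.025  0.015] open 0.468 q [-0.05  0.07  1.79  0.    1.29 -0.06]
```

Studs are in the holes with no contact force. Next I'll lower the last few millimetres.

>>> move_arm(
  targets=[
    [0.2, 0, 0, 0.001, 0],
    [0.2, 0, 0, 0.002, 0],
    [0.2, 0, 0, 0.003, 0],
    [0.2, 0, 0, 0.0035, 0],
    [0.2, 0, 0, 0.0035, 0],
  ],
)

```text
time_s: 8.15
eef_pos: [0.541, 0.0256, 0.0916]
tcp_rot: [0.704, 0.71, -0.0, -0.0]
ft_force: [-0.3, -0.6, -5.6]
opening: 0.471
grip_force: 50.0
```

```bash
python3 - <<'E'
from h import *
go([.5411,.0256,.0913],90.5)
E
```

```text
t 8.15 pos [0.541  0.0256 0.0916] xang 90.52 tilt [ 0. -0. -1.] | shift [0.     0.0001 0.0003] turn 0.0003 F [-0.29 -0.64 -5.62] T [-0.071 -0.129  0.048] open 0.471 q [-0.05  0.07  1.79  0.    1.28 -0.06]
```

>>> move_arm(
  targets=[
    [0.2, 0, 0, 0.0005, 0],
    [0.2, 0, 0, 0.001, 0],
    [0.2, 0, 0, 0.001, 0],
  ],
)

```text
time_s: 8.45
eef_pos: [0.5411, 0.0255, 0.0913]
tcp_rot: [0.704, 0.71, 0.0, 0.0]
ft_force: [-1.9, -0.0, 3.0]
opening: 0.467
grip_force: 50.0
```

```bash
python3 - <<'E'
from h import *
go([.5411,.0256,.0913],90.5)
E
```

```text
t 8.45 pos [0.5411 0.0255 0.0913] xang 90.52 tilt [-1.e-04  2.e-04 -1.e+00] | shift [ 0.0001 -0.     -0.    ] turn 0.0003 F [-1.93 -0.04  3.04] T [-0.024  0.828 -0.045] open 0.467 q [-0.05  0.07  1.79 -0.    1.28 -0.06]
```

>>> move_arm(
  targets=[
    [0.75, 0, 0, -0.001, 0],
    [0.75, 0, 0, -0.001, 0],
    [0.75, 0, 0, -0.001, 0],
    [0.75, 0, 0, -0.001, 0],
    [0.75, 0, 0, -0.001, 0],
    [0.75, 0, 0, -0.02, 0],
    [0.75, 0, 0, -0.06, 0],
    [0.75, 0, 0, -0.1, 0],
  ],
)

```text
time_s: 9.25
eef_pos: [0.54, 0.0256, 0.1907]
tcp_rot: [0.704, 0.71, -0.001, -0.001]
ft_force: [0.3, -0.0, 0.7]
opening: 0.75
grip_force: 0.0
```

```bash
python3 - <<'E'
from h import *
c=np.load("c0.npy",allow_pickle=True).item(); d=np.load("d0.npy",allow_pickle=True).item()
# mallet: handle axis from mask in top view
hsv=cv2.cvtColor(c["image"],cv2.COLOR_RGB2HSV); m=((hsv[...,1]>110)&(hsv[...,0]<20)); m[:,:130]=0;m[:,185:]=0;m[:155]=0;m[182:]=0
p=np.argwhere(m)[:,::-1].astype(np.float32); vx,vy,x0,y0=cv2.fitLine(p,cv2.DIST_L2,0,.01,.01).ravel()
t=((p-[x0,y0])@[vx,vy]); a,b=[onz(c,x0+vx*s,y0+vy*s,.054) for s in(t.min(),t.max())]; print("handle ends top",a,b,"ang",np.degrees(np.arctan2(*(a-b)[1::-1])),np.linalg.norm(a-b))
hsv=cv2.cvtColor(d["image"],cv2.COLOR_RGB2HSV); m=((hsv[...,1]>110)&(hsv[...,0]<20)); m[:260]=0;m[295:]=0;m[:,:375]=0;m[:,435:]=0
p=np.argwhere(m)[:,::-1].astype(np.float32); vx,vy,x0,y0=cv2.fitLine(p,cv2.DIST_L2,0,.01,.01).ravel()
t=((p-[x0,y0])@[vx,vy]); a,b=[onz(d,x0+vx*s,y0+vy*s,.046) for s in(t.min(),t.max())]; print("handle ends scene",a,b,"ang",np.degrees(np.arctan2(*(a-b)[1::-1])),np.linalg.norm(a-b))
G=c["image"].mean(2); np.set_printoptions(linewidth=250); print(G[157:185,172:202].astype(int))
d=cam("scene"); go([.6,.36,.2],90)
cv2.imwrite("pics/s2.png",cv2.resize(d["image"][140:300,200:440,::-1],(780,520),interpolation=2))
E
```

```text
handle ends top [0.61686149 0.41875574 0.054     ] [0.5977336  0.31249392 0.054     ] ang 79.79563335904488 0.10796967860210342
handle ends scene [0.5997544  0.29175759 0.046     ] [0.62227054 0.42255773 0.046     ] ang -99.76726034782476 0.13272397947966805
[[136 134 135 135 133 136 134 134 135 134 135 135 135 134 135 136 134 134 134 133 134 134 133 134 133 133 136 133 132 134]
 [135 136 137 136 137 137 137 130 126 125 123 121 121 123 127 134 135 135 136 136 138 137 135 137 136 135 135 135 136 136]
 [136 136 135 136 134 130 121  96  69  61  34  18  38  42  78 112 126 134 128 124 123 124 125 131 136 132 134 135 134 134]
 [134 134 135 134 128  97  50  23  19  24  23  22  26  25  24  38  75 107  93  66  68  65  66 104 122 130 134 136 133 135]
 [135 135 135 131  99  49  24  25  24  25  23  24  26  25  28  25  25  25  48  66  68  69  67  67  67 106 123 130 136 137]
 [135 137 129  99  48  23  25  25  14  27  25  22  26  24  21  21  21  23  22  50  67  68  67  68  67  65  67 114 137 137]
 [122 122  97  50  26  22  26  23  24  24  22  19  20  22  26  23  27  20  22  21  49  64  67  68  68  
[... 2125 characters left out ...]
137 138 137 137 138 137 136 109  69  45  29  32  32  23  19  17  11   7   6  19  55 118 139 138 141 139 140]
 [136 136 137 138 136 137 136 137 136 135 135 122  95  56  28  18   3   7  13   7  26  34  60 117 135 138 138 139 140 138]
 [134 134 133 133 133 134 133 135 135 134 133 133 134 111  84  72  58  52  62  70  85  90 119 134 135 135 135 136 134 135]
 [136 136 137 136 136 137 136 136 137 135 136 137 137 135 137 137 124 115 128 138 137 137 137 135 135 137 137 136 137 136]]
t 9.3 pos [0.544  0.0255 0.1997] xang 90.52 tilt [-5.0e-04  9.1e-03 -1.0e+00] | shift [3.34e-01 5.90e-02 1.00e-04] turn 0.0091 F [2.78 0.38 5.58] T [-0.031 -0.219 -0.018] open 0.749 q [-0.05 -0.02  1.68  0.    1.47 -0.06]
```

View pics/s2.png

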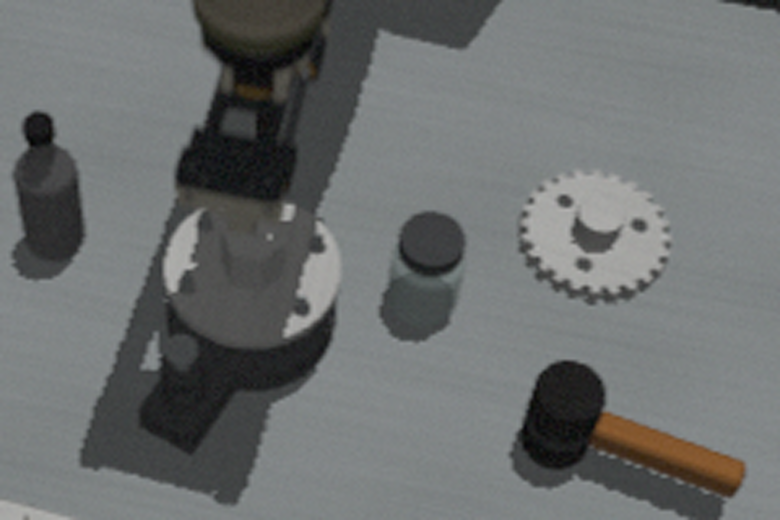

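```bash
python3 - <<'E'
from h import *
c=np.load("c0.npy",allow_pickle=True).item(); d=np.load("d0.npy",allow_pickle=True).item()
print("head",onz(c,182.6,168.2,.084), [onz(c,u,168.2,.084)[1].round(4) for u in(173.4,191.8)])
x0,y0=200+568/3.25,140+392/3.25; print("head scene",onz(d,x0,y0,.084))
go([.607,.33,.12],80)
E
```

```text
head [0.59339298 0.28285942 0.084     ] [np.float64(0.3072), np.float64(0.2586)]
head scene [0.60072434 0.28412572 0.084     ]
t 9.3 pos [0.544  0.0255 0.1997] xang 90.52 tilt [-5.0e-04  9.1e-03 -1.0e+00] | shift [0.304  0.065  0.0801] turn 0.1836 F [2.78 0.38 5.58] T [-0.031 -0.219 -0.018] open 0.749 q [-0.05 -0.02  1.68  0.    1.47 -0.06]
```

>>> move_arm(
  targets=[
    [0.75, 0.04, 0.008, 0, 0.03],
    [0.75, 0.08, 0.017, 0, 0.06],
    [0.75, 0.125, 0.026, 0, 0.09],
    [0.75, 0.17, 0.036, 0, 0.12],
    [0.75, 0.215, 0.046, 0, 0.15],
    [0.75, 0.26, 0.055, 0.02, 0.18],
    [0.75, 0.301, 0.065, 0.05, 0.184],
    [0.75, 0.301, 0.065, 0.08, 0.184],
  ],
)

```text
time_s: 10.1
eef_pos: [0.6035, 0.3325, 0.1098]
tcp_rot: [0.765, 0.644, 0.001, -0.0]
ft_force: [0.1, -0.6, -0.6]
opening: 0.746
grip_force: 0.0
```

>>> move_arm(
  targets=[
    [0.75, 0, 0, 0, 0],
    [0.75, 0, 0, 0, 0],
    [0.75, 0, 0, 0, 0],
    [0.75, 0, 0, 0, 0],
  ],
)

```text
time_s: 10.5
eef_pos: [0.6049, 0.3268, 0.1137]
tcp_rot: [0.767, 0.642, 0.002, 0.001]
ft_force: [-0.1, -0.3, 0.8]
opening: 0.748
grip_force: 0.0
```

```bash
python3 - <<'E'
from h import *
go([.6038,.3273,.023],80)
E
```

```text
t 10.5 pos [0.6049 0.3268 0.1137] xang 79.9 tilt [ 0.0023  0.0035 -1.    ] | shift [ 0.0001 -0.0015  0.0907] turn -0.0017 F [-0.05 -0.35  0.83] T [-0.033 -0.047  0.003] open 0.748 q [ 0.42  0.42  1.33 -0.    1.38  0.6 ]
```

>>> move_arm(
  targets=[
    [0.75, 0, -0.001, 0.03, 0],
    [0.75, 0, -0.001, 0.06, 0],
    [0.75, 0, -0.001, 0.08, 0],
    [0.75, 0, -0.001, 0.09, 0],
    [0.5, 0, -0.001, 0.09, 0],
    [0.1, 0, -0.001, 0.09, 0],
    [0.1, 0, -0.001, 0.09, 0],
    [0.1, 0, -0.001, 0.09, 0],
  ],
  grip_force=60,
)

```text
time_s: 11.3
eef_pos: [0.6035, 0.3278, 0.0225]
tcp_rot: [0.766, 0.643, 0.001, 0.0]
ft_force: [0.7, 0.1, 0.3]
opening: 0.456
grip_force: 0.0
```

>>> move_arm(
  targets=[
    [0.1, 0, 0, 0, 0],
    [0.1, 0, 0, 0, 0],
    [0.1, 0, 0, 0, 0],
    [0.1, 0, 0, 0, 0],
    [0.1, 0, 0, 0, 0],
    [0.1, 0, 0, 0, 0],
  ],
)

```text
time_s: 11.9
eef_pos: [0.6026, 0.3274, 0.021]
tcp_rot: [0.766, 0.643, 0.0, 0.0]
ft_force: [0.6, 0.3, 3.6]
opening: 0.251
grip_force: 60.0
```

```bash
python3 - <<'E'
from h import *
go([.6038,.3273,.023],80)
d=cam("scene"); cv2.imwrite("pics/m1.png",cv2.resize(d["image"][180:330,310:510,::-1],(600,450),interpolation=2))
E
```

```text
t 11.9 pos [0.6026 0.3274 0.021 ] xang 79.98 tilt [ 3.e-04  5.e-04 -1.e+00] | shift [ 0.0001  0.0012 -0.002 ] turn -0.0004 F [0.57 0.34 3.55] T [-0.073 -0.075  0.035] open 0.251 q [ 0.42  0.51  1.39 -0.    1.23  0.6 ]
```

View pics/m1.png

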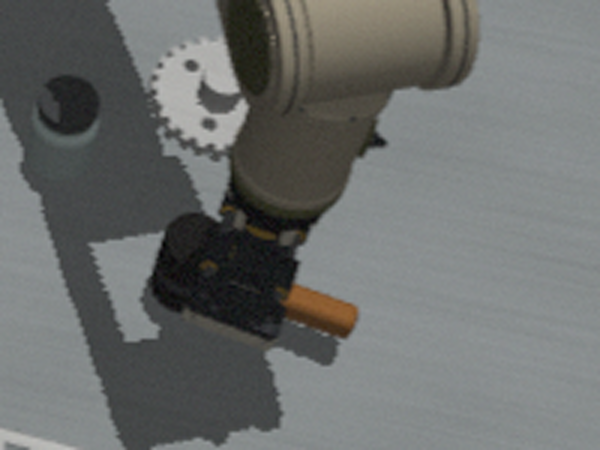

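Mallet is gripped at the handle beside the head. Lifting it next.

>>> move_arm(
  targets=[
    [0.1, 0, 0, -0.02, 0],
    [0.1, 0, 0, -0.06, 0],
    [0.1, 0, 0, -0.1, 0],
    [0.1, 0, 0, -0.14, 0],
    [0.1, 0, 0, -0.16, 0],
    [0.1, 0, 0, -0.16, 0],
    [0.1, 0, 0, -0.16, 0],
  ],
)

```text
time_s: 12.65
eef_pos: [0.6016, 0.327, 0.1789]
tcp_rot: [0.766, 0.643, -0.001, -0.0]
ft_force: [-0.4, 0.4, -4.2]
opening: 0.255
grip_force: 60.0
```

```bash
python3 - <<'E'
from h import *
go([.641,.039,.18],90)
E
```

```text
t 12.65 pos [0.6016 0.327  0.1789] xang 79.97 tilt [-0.001  -0.0016 -1.    ] | shift [-0.2768  0.0889 -0.001 ] turn -0.175 F [-0.4   0.42 -4.22] T [ 0.018 -0.061 -0.023] open 0.255 q [0.42 0.38 1.27 0.   1.49 0.6 ]
```

>>> move_arm(
  targets=[
    [0.1, -0.035, 0.011, 0, -0.03],
    [0.1, -0.075, 0.024, 0, -0.06],
    [0.1, -0.115, 0.037, 0, -0.09],
    [0.1, -0.155, 0.05, 0, -0.12],
    [0.1, -0.195, 0.063, 0, -0.15],
    [0.1, -0.235, 0.076, 0, -0.175],
    [0.1, -0.265, 0.085, 0, -0.175],
    [0.1, -0.277, 0.089, 0, -0.175],
  ],
)

```text
time_s: 13.45
eef_pos: [0.6399, 0.0357, 0.1766]
tcp_rot: [0.708, 0.706, -0.002, -0.002]
ft_force: [0.4, 0.5, -4.5]
opening: 0.252
grip_force: 60.0
```

>>> move_arm(
  targets=[
    [0.1, 0, 0, 0, 0],
    [0.1, 0, 0, 0, 0],
    [0.1, 0, 0, 0.02, 0],
    [0.1, 0, 0, 0.03, 0],
    [0.1, 0, 0, 0.03, 0],
    [0.1, 0, 0, 0.03, 0],
  ],
)

```text
time_s: 14.05
eef_pos: [0.6413, 0.04, 0.1503]
tcp_rot: [0.707, 0.708, -0.0, -0.0]
ft_force: [0.7, 0.5, -4.2]
opening: 0.256
grip_force: 60.0
```

```bash
python3 - <<'E'
from h import *
go([.641,.039,.127],90)
d=cam("scene"); cv2.imwrite("pics/p1.png",cv2.resize(d["image"][150:310,180:360,::-1],(675,600),interpolation=2))
E
```

```text
t 14.05 pos [0.6413 0.04   0.1503] xang 90.07 tilt [ 2.0e-04 -1.2e-03 -1.0e+00] | shift [-0.001  -0.0002  0.0233] turn 0.0012 F [ 0.66  0.47 -4.2 ] T [ 0.077 -0.074 -0.002] open 0.256 q [-0.02  0.28  1.44  0.    1.42 -0.02]
```

View pics/p1.png

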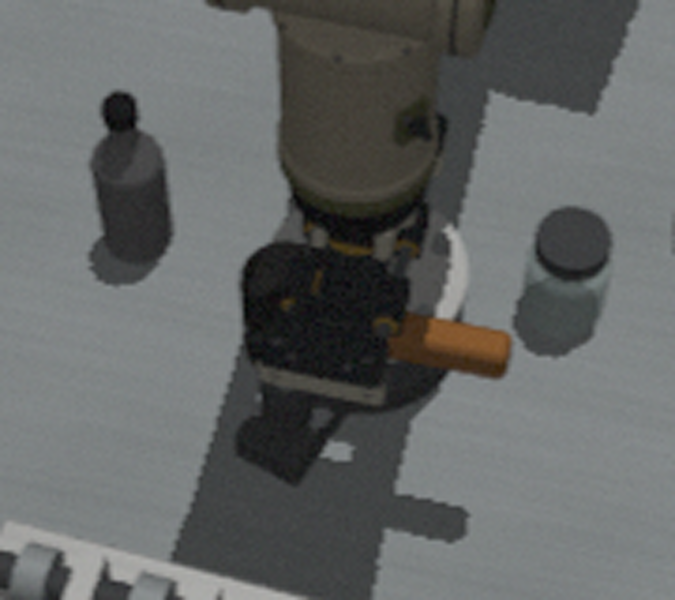

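The mallet head sits over the pin, whose pillar shows just below it at (285,400). Pressing down in stages.

>>> move_arm(
  targets=[
    [0.1, -0.001, 0, 0.01, 0],
    [0.1, -0.001, 0, 0.018, 0],
    [0.1, -0.001, 0, 0.022, 0],
    [0.1, -0.001, 0, 0.026, 0],
    [0.1, -0.001, 0, 0.029, 0],
    [0.1, -0.001, 0, 0.032, 0],
    [0.1, -0.001, 0, 0.032, 0],
  ],
)

```text
time_s: 14.8
eef_pos: [0.6419, 0.038, 0.1187]
tcp_rot: [0.707, 0.707, 0.0, 0.0]
ft_force: [-3.4, -0.3, 0.5]
opening: 0.252
grip_force: 60.0
```

```bash
python3 - <<'E'
from h import *
go([.641,.039,.111],90)
E
```

```text
t 14.8 pos [0.6419 0.038  0.1187] xang 90.0 tilt [-1.e-04  4.e-04 -1.e+00] | shift [ 0.001  -0.0009  0.0077] turn -0.0 F [-3.43 -0.27  0.48] T [-0.056  0.329 -0.147] open 0.252 q [-0.02  0.31  1.47 -0.    1.36 -0.02]
```

>>> move_arm(
  targets=[
    [0.1, 0, 0, 0.002, 0],
    [0.1, 0, 0, 0.004, 0],
    [0.1, 0, 0, 0.006, 0],
    [0.1, 0, 0, 0.008, 0],
    [0.1, 0, 0, 0.008, 0],
  ],
)

```text
time_s: 15.3
eef_pos: [0.6419, 0.038, 0.1108]
tcp_rot: [0.707, 0.707, 0.0, 0.0]
ft_force: [-3.1, 1.0, 4.0]
opening: 0.255
grip_force: 60.0
```

>>> move_arm(
  targets=[
    [0.1, 0, 0, 0.001, 0],
    [0.1, 0, 0, 0.002, 0],
    [0.1, 0, 0, 0.002, 0],
  ],
)

```text
time_s: 15.6
eef_pos: [0.6421, 0.0382, 0.1106]
tcp_rot: [0.707, 0.707, 0.0, 0.0]
ft_force: [-9.7, 1.2, 15.4]
opening: 0.251
grip_force: 60.0
```

```bash
python3 - <<'E'
from h import *
go([.641,.039,.111],90)
E
```

```text
t 15.6 pos [0.6421 0.0382 0.1106] xang 90.0 tilt [ 0.      0.0012 -1.    ] | shift [ 0.0008 -0.0011 -0.0004] turn 0.0 F [-9.73  1.17 15.39] T [-0.281  1.756 -0.333] open 0.251 q [-0.02  0.31  1.48  0.    1.35 -0.02]
```

Force rose to about 20 N at the expected end height, so the pin has bottomed. Lifting and returning the mallet.

>>> move_arm(
  targets=[
    [0.1, 0, 0, -0.01, 0],
    [0.1, 0, 0, -0.03, 0],
    [0.1, 0, 0, -0.07, 0],
    [0.1, 0, 0, -0.07, 0],
    [0.1, 0, 0, -0.07, 0],
  ],
)

```text
time_s: 16.1
eef_pos: [0.6427, 0.038, 0.1793]
tcp_rot: [0.707, 0.707, 0.001, 0.001]
ft_force: [-0.1, -0.2, -4.7]
opening: 0.25
grip_force: 60.0
```

```bash
python3 - <<'E'
from h import *
go([.6026,.3274,.18],80)
E
```

```text
t 16.1 pos [0.6427 0.038  0.1793] xang 90.0 tilt [-0.      0.0028 -1.    ] | shift [ 0.2894 -0.0401 -0.0008] turn 0.1745 F [-0.11 -0.18 -4.72] T [ 0.068 -0.035 -0.026] open 0.25 q [-0.02  0.26  1.41  0.    1.47 -0.02]
```

>>> move_arm(
  targets=[
    [0.1, 0.035, -0.005, 0, 0.03],
    [0.1, 0.075, -0.01, 0, 0.06],
    [0.1, 0.115, -0.016, 0, 0.09],
    [0.1, 0.16, -0.022, 0, 0.12],
    [0.1, 0.205, -0.028, 0, 0.15],
    [0.1, 0.25, -0.034, 0, 0.1745],
    [0.1, 0.28, -0.039, 0, 0.1745],
    [0.1, 0.2894, -0.04, 0, 0.1745],
  ],
)

```text
time_s: 16.9
eef_pos: [0.5993, 0.3306, 0.1753]
tcp_rot: [0.765, 0.644, -0.002, -0.001]
ft_force: [0.1, -0.6, -3.4]
opening: 0.253
grip_force: 60.0
```

>>> move_arm(
  targets=[
    [0.1, 0, 0, 0, 0],
    [0.1, 0, 0, 0.04, 0],
    [0.1, 0, 0, 0.08, 0],
    [0.1, 0, 0, 0.12, 0],
    [0.1, 0, 0, 0.14, 0],
    [0.1, 0, 0, 0.14, 0],
    [0.1, 0, 0, 0.14, 0],
  ],
)

```text
time_s: 17.6
eef_pos: [0.6019, 0.3259, 0.0383]
tcp_rot: [0.766, 0.642, -0.001, -0.0]
ft_force: [-0.7, -0.3, -2.6]
opening: 0.257
grip_force: 60.0
```

```bash
python3 - <<'E'
from h import *
go([.6026,.3274,.021],80)
c=cam("scene")
cv2.imwrite("pics/p2.png",cv2.resize(c["image"][150:320,190:450,::-1],(795,520),interpolation=2))
E
```

```text
t 17.6 pos [0.6019 0.3259 0.0383] xang 79.92 tilt [-9.e-04 -8.e-04 -1.e+00] | shift [0.0016 0.0004 0.0173] turn -0.0014 F [-0.68 -0.32 -2.58] T [ 0.093 -0.078 -0.015] open 0.257 q [ 0.42  0.49  1.39 -0.    1.26  0.6 ]
```

View pics/p2.png

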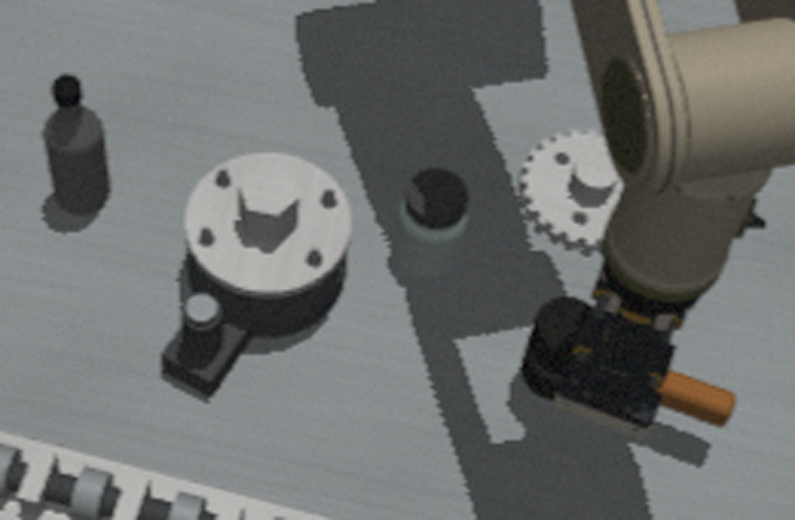

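The flange sits flat with the studs in its holes, and the pin cap at (201,305) is visibly lower. Setting the mallet down.

>>> move_arm(
  targets=[
    [0.1, 0, 0, 0.006, 0],
    [0.1, 0, 0, 0.012, 0],
    [0.1, 0, 0, 0.0155, 0],
    [0.1, 0, 0, 0.017, 0],
    [0.1, 0, 0, 0.017, 0],
  ],
)

```text
time_s: 18.15
eef_pos: [0.6015, 0.3275, 0.0214]
tcp_rot: [0.766, 0.643, -0.0, -0.0]
ft_force: [0.9, 0.4, -3.6]
opening: 0.256
grip_force: 60.0
```

```bash
python3 - <<'E'
from h import *
go([.6026,.3274,.021],80)
d0=np.load("d0.npy",allow_pickle=True).item(); d=cam("scene")
for z in(.106,.098,.09): print(z,proj(d,[.641,-.006,z]).round(2))
np.set_printoptions(linewidth=250)
print(d0["image"].mean(2)[238:262,255].astype(int)); print(d["image"].mean(2)[238:262,255].astype(int))
E
```

```text
t 18.15 pos [0.6015 0.3275 0.0214] xang 80.01 tilt [-1.e-04 -3.e-04 -1.e+00] | shift [0.0001 0.0011 0.0004] turn 0.0002 F [ 0.93  0.38 -3.59] T [ 0.059 -0.119 -0.049] open 0.256 q [0.42 0.51 1.39 0.   1.23 0.6 ]
0.106 [255.28 245.96]
0.098 [255.35 247.62]
0.09 [255.42 249.26]
[ 36  32  31  35  68 137 137 137 136 137 133 135 139 118  65  58  42  26  30  33  26  34  34  32]
[ 44  37  34  39  33  39  39  57 119 145 142 144 144 145 143 149 142  64  45  67  34  37  34  34]
```

The pin cap moved 3.3 px, which matches the full 16 mm. Touching the mallet down and releasing it.

>>> move_arm(
  targets=[
    [0.1, 0, 0, 0.0005, 0],
    [0.1, 0, 0, 0.0007, 0],
    [0.7, 0, 0, 0.0007, 0],
    [0.7, 0, 0, 0.0007, 0],
    [0.7, 0, 0, 0.0007, 0],
    [0.7, 0, 0, 0.0007, 0],
    [0.7, 0, 0, 0.0007, 0],
    [0.7, 0, 0, 0.0007, 0],
  ],
)

```text
time_s: 19.0
eef_pos: [0.6018, 0.3274, 0.021]
tcp_rot: [0.766, 0.643, 0.0, 0.0]
ft_force: [-0.1, 0.5, 0.2]
opening: 0.686
grip_force: 0.0
```

>>> move_arm(
  targets=[
    [0.7, 0, 0, 0, 0],
    [0.7, 0, 0, -0.03, 0],
    [0.7, 0, 0, -0.07, 0],
    [0.7, 0, 0, -0.12, 0],
    [0.7, 0, 0, -0.17, 0],
    [0.7, 0, 0, -0.2, 0],
    [0.7, 0, 0, -0.2, 0],
    [0.7, 0, 0, -0.2, 0],
  ],
)

```text
time_s: 19.8
eef_pos: [0.6022, 0.3277, 0.222]
tcp_rot: [0.766, 0.643, 0.001, 0.0]
ft_force: [0.5, 0.9, -1.4]
opening: 0.698
grip_force: 0.0
```

```bash
python3 - <<'E'
from h import *
go([.6026,.3274,.021],80)
d=cam("scene"); cv2.imwrite("pics/end.png",cv2.resize(d["image"][:,:,::-1],(800,600)))
E
```

```text
t 19.8 pos [0.6022 0.3277 0.222 ] xang 80.0 tilt [ 0.0013  0.0018 -1.    ] | shift [-0.0005  0.      0.201 ] turn 0.0001 F [ 0.45  0.93 -1.44] T [ 0.013 -0.12   0.012] open 0.698 q [0.42 0.36 1.22 0.   1.56 0.6 ]
```

View pics/end.png

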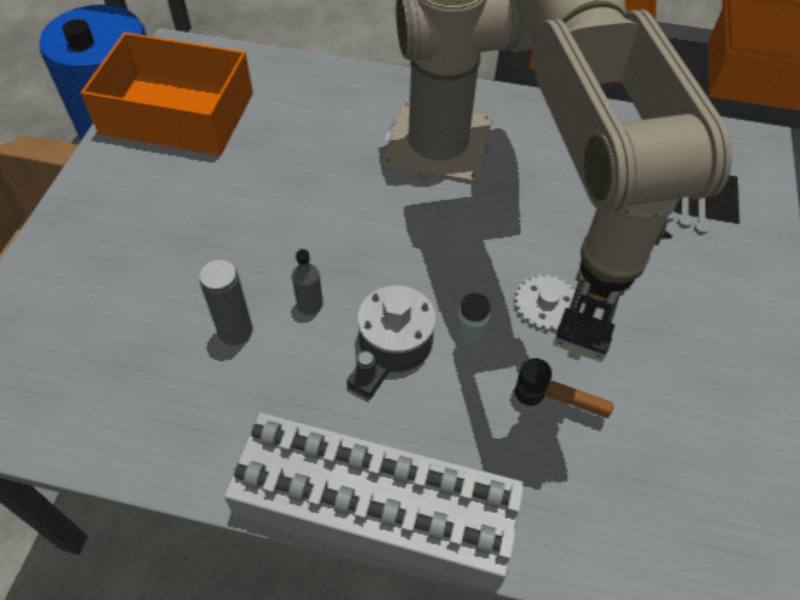

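The flange is on the hub at (397,318), the pin is down at (365,362), and the mallet stands on the bench at (533,382), let go of. The bystanders haven't moved, so I'm handing in.

```bash
python3 -c "
from plant import manip
print(manip.hand_in())"
```

```text
the job is handed in; nothing more can be done
None
```

I handed the job in at about 20 s of the 64 s allowed: the flange sits flat on the hub with the studs through its holes, the lock pin is fully down, the mallet is back on the bench and released, and the gear wheel, can, jar and bottle were not moved; no verdict came back.

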